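# Fit the adjustable wrench and tighten the sharpener's spindle nut

### The job

The knife sharpener has just had a new stone put in, and the adjustable wrench lies round the nut with its jaws too wide. Roll the wrench's worm until the jaws just fit the nut, then swing the wrench clockwise (seen from above) until the nut comes up tight. Leave the wrench lying on the nut and everything else where it stands.

Things in the scene. Friction and masses are not known exactly. Their poses are not given: they have to be found in the camera images.
- sharpener: White knife sharpener, fixed; origin on the worktop under the spindle. Motor housing on its +y side (103 to 253 mm from the spindle, top at 118 mm) with a water tank on it, top at 170 mm; a tool-rest rail 127 mm high runs 137 mm behind the spindle (+x). A basin rim 92 mm high, 252 mm across, surrounds the stone. The other sides are open for the wrench to swing over.
- nut_top (a point): Brass hex nut, 24 mm across flats, 12 mm high, on the upright spindle in the middle of the sharpener's round red-brown stone (200 mm across, top 105 mm above the worktop). The point is on the nut's axis at its top face; a spindle stub stands 2.5 mm above it. The sharpener is fixed.
- spindle_nut (a joint): Turn of the nut in rad, growing clockwise seen from above (tightening). It starts between 0 and 0.12 and comes up hard (tight) at 0.90. It takes about 0.3 N m to turn and stays where it is left.
- wrench: Loose steel adjustable wrench, about 0.32 kg, lying flat on the stone round the nut, 14 mm thick, about 205 mm long. Origin: on the underside, 12 mm inside the fixed jaw's flat face, so on the nut's axis once the jaws fit. +x points out of the jaws' mouth, parallel to their flat faces; the movable jaw is on the +y side; the handle leaves the head at 160 deg from +x towards +y (20 deg off -x).
- wrench_jaw (a joint): How far the movable jaw has closed, in m: the gap between the jaws is 34 mm minus this value (10 mm here = 24 mm gap). It starts at 3.0 to 5.4 mm, so wide that the jaws slip round the nut. It moves only with the worm (0.8 mm per rad of worm) and stalls when both jaws bear on the nut.
- worm_top (a point): Top of the knurled worm, a roller 16 mm in diameter and 15 mm long in the wrench's head, axis along the wrench's y; 17 mm above the stone, 3 mm proud of the head; at x -33, y +4 mm on the wrench. Rolling its top towards the jaws (wrench +x) closes the jaw by 0.1 mm per mm of roll, so it takes a few strokes of a pressed-on fingertip (3 to 4 N along the stroke, 6 to 15 N down).
- handle_mid (a point): Centre of the wrench handle's upper face, 135 mm from the nut's axis, 119 mm above the worktop and just outside the stone's edge (so the handle's underside is at 105 mm here with nothing above 92 mm under it). The handle is 22 to 25 mm wide and 14 mm thick; it points to the near right and swings freely over the near side.
- mug_blue: Blue mug on the near left, 84 x 115 x 91 mm, loose; origin under its middle. To be left alone.
- scissors: Scissors with blue grips on the right, 87 x 199 x 9 mm, loose; origin under their middle. To be left alone.
- peeler: Green vegetable peeler on the near left, 170 x 25 x 18 mm, loose; origin under its middle. To be left alone.
- worn_stone: The worn grey stone taken off the sharpener, a disc 200 mm across and 17 mm thick with a hole, lying loose on the near right; origin under its centre. To be left alone.

How it is judged (in metres and radians):
On the way:
1. the jaws fit the nut (gap within 1.2 mm of its 24 mm) before the nut has been turned (value of joint wrench_jaw above 0.0088 m and value of joint spindle_nut below 0.3 rad), for 0.2 s.
At the end, for the whole second after the job is handed in: The nut is tight (within 0.08 rad of its stop), the wrench lies flat on the stone, still round the nut (its origin within 10 mm of the nut's axis), at rest; mug, scissors, peeler and worn stone are within 30 mm of where they stood (value of joint spindle_nut above 0.82 rad and horizontal distance between wrench and nut_top below 0.01 m and height (world z) of wrench below 0.112 m and angle between wrench's own z axis and vertical below 0.1 rad and linear speed of wrench below 0.02 m/s and distance of each of mug_blue, scissors, peeler, worn_stone from where it was at the start of the episode below 0.03 m); the robot touches nothing.
It fails at once if the blue mug is pushed more than 30 mm (distance of mug_blue from where it was at the start of the episode above 0.03 m).
It fails at once if the scissors are pushed more than 30 mm (distance of scissors from where it was at the start of the episode above 0.03 m).
It fails at once if the peeler is pushed more than 30 mm (distance of peeler from where it was at the start of the episode above 0.03 m).
It fails at once if the worn stone is pushed more than 30 mm (distance of worn_stone from where it was at the start of the episode above 0.03 m).
It also fails if it takes over 72 s, if anything falls off the work surface, if the arm or the gripper's body presses on something with over 40 N, if the wrist force passes 120 N, or if a joint passes its speed limit or range.

### The arm

A 6-joint arm with a two-finger parallel gripper is mounted at the origin on the work surface; the furniture and walls round the work are solid. World frame = base frame: x ahead of the robot, y to its left, z up, the work surface at z = 0. Lengths are in m, angles in degrees, forces in N, time in s.
With the tool pointing down it reaches from about 0.25 to 0.725 m from the base axis. Payload 9.7 kg.
Tool frame: the origin (TCP) lies between the finger pads; the fingertips stand 22 mm ahead of it and the grasp point (between the pads) lies 3 mm ahead of it; z points along the fingers, y is the line along which they close (so a half turn about z gives the same grasp; the last joint's range is limited). The gripper opens to 85 mm and grips with 20 to 120 N. Pads are 22 mm wide; open, the fingers measure 114 mm over their backs; the gripper's body (76 mm by 85 mm) begins 54 mm behind the grasp point. The pads swing forward as they close: fully open they stand 13 mm farther back than shut.
Start: joints at [-72.25, 4.979, 10.078, 95.1, 0, 90], TCP at [0.168, -0.524, 0.253] pointing down, gripper open.
Joint ranges: [-179.16, 179.16], [-48.56, 103.87], [-65.8, 70.77], [-126.05, 130.52], [-82.76, 87.17], [-180, 180]. Speed limits (degrees/s): [127.2, 127.2, 147.25, 180, 180, 180].

### API

Orientations are given as [roll, pitch, yaw] about the fixed x, y, z axes, in that order (R = Rz(yaw) Ry(pitch) Rx(roll)).
In Python, from workcell import bot, viewer, finder gives the robot as it stands.
- The arm moves only by the tool move_arm, never from a script. Its arguments are lists of equal length, an entry for each row: "offset": the shift along the tool's x, y, z in cm, a list of three; "twist": the turn, a rotation vector about the tool's x, y, z in rad, a list of three; "grip": the opening, from 0 (shut) to 1 (fully open). In form: {"offset": [[x, y, z], ...], "twist": [[ax, ay, az], ...], "grip": [grip, ...]}. A call has 1 to 5 rows; each row shifts and turns the commanded pose from where the row before left it, along the tool's axes as they then stand; what a row does not reach is not made up. A row lasts 1/10 s, in which the tool goes at most 50 mm and 8.59 degrees, less where a joint would pass 70% of its speed; a pose out of reach is approached as far as the arm can. A call is refused whole if a number of a shift passes 5 or a number of a turn 0.15, either way. A call with a gripper value outside its range is refused whole. The fingers move at their own pace and stop on an object; "force" is the grip in N (left out, the last holds). Time passes only in rows, so rows that do not move let the fingers close. It gives the time, the measured TCP pose, the force, the opening and the grip force at its end, in the units of the state.
- bot.get_obs(): the state, without advancing time (a new reading comes with each control period).
- viewer.camera(name): name is "scene" or "top" or "wrist"; returns a dict with "color" (420x560x3 uint8, red, green, blue), "depth" (420x560 float32, m along the optical axis (not along the pixel's ray), 0 where there is no reading), "vfov" (degrees; the focal length in pixels is half the picture's height over the tangent of half this angle, whatever the lens; pixels are square), "cx", "cy" (the principal point, pixels), "position" and "attitude" of the camera in the world; the wrist camera has in their place "tool_from_camera" (4x4, takes a point from camera to tool coordinates, whose origin is the TCP and whose axes are the flange's). Camera axes: x right, y down, z forward; pixel columns grow to the right and rows downward; lengths in m; the calibration is good to about 2 mm. The wrist camera is an equidistant fisheye: a pixel r from the principal point sees the ray r / f radians off the axis. A picture is of the moment at which its call begins: read the wrist's pose just before it.
- bot.job_done(): hands the job in; it is judged then, once.
Trained networks look in a picture, given as the dict that the camera call returned (one of the last four; its "shot" number tells which), for a name from the list of things; names that differ only in an ending like _2 or _b are one class to them, and where a whole thing is asked for, a point or a joint stands for the part that bears it (a point fixed in the world has none). Each returns a list of dicts, best first, with "p" (0 to 1); they miss things now and then, are a little off and sometimes report something else, mostly with a low value. They report only what shows in the picture. A call takes as long as a camera call.
- finder.boxes_of(picture, thing): "position" ([column, row] in pixels, amid what is visible of it).
- finder.pinpoint(picture, thing): "position" ([column, row] in pixels: a listed point, or the origin of a listed thing).
The state is a dict: "time": time; "q": joint angles; "qd": joint speeds; "joint_efforts": joint torques, N m; "ee_pos": TCP position; "tcp_rot": TCP orientation; "wrist_force": force on the tool from outside, world axes, zero at the start; "torque": the same for the moment, N m; "opening": finger opening in m; "grasp_force": force on a finger pad.
Only numpy, scipy, OpenCV 4.12 (cv2) and the standard library are available. Lean on these libraries where they do the work, as an engineer would, in place of code of your own. Each camera call takes 0.05 s, during which the arm holds its last target. There are 200 camera calls.

## Working session

There is one attempt and no reset: what is moved stays moved. The work goes in short steps, Python scripts to look and compute and a tool call to move; the robot and the scene stay as the last step left them, time stands still between calls to the robot, and variables do not carry over. Pictures are saved under pics/ and viewed, at most 10 in all, crops included, and the job is handed in when it is done.

Besides the shell and the picture viewer there is one more tool, called after "Call:" as name(argument=value, ...), one argument or row to a line, values as JSON. move_arm: Moves the arm, as the interface text tells. Its arguments: {"type":"object","properties":{"offset":{"type":"array","items":{"type":"array","items":{"type":"number"}}},"twist":{"type":"array","items":{"type":"array","items":{"type":"number"}}},"grip":{"type":"array","items":{"type":"number"}},"force":{"type":"number"}},"required":["offset","twist","grip"]}

```bash
ls; mkdir -p pics; cat > h.py <<'E'
import numpy as np, cv2
from scipy.spatial.transform import Rotation as R
from workcell import bot, viewer, finder
def toolT():
    o=bot.get_obs(); T=np.eye(4); T[:3,3]=o["ee_pos"]; T[:3,:3]=R.from_euler('xyz',o["tcp_rot"],degrees=True).as_matrix(); return T
def ray(p,uv,T=None):
    f=p["color"].shape[0]/2/np.tan(np.radians(p["vfov"]/2))
    d=np.array([uv[0]-p["cx"],uv[1]-p["cy"]])/f
    if "tool_from_camera" in p:
        th=np.hypot(*d); s=np.sin(th)/max(th,1e-9)
        v=np.array([d[0]*s,d[1]*s,np.cos(th)]); M=T@np.array(p["tool_from_camera"])
        return M[:3,3],M[:3,:3]@v
    A=np.array(p["attitude"])
    if A.shape!=(3,3): A=R.from_euler('xyz',A,degrees=True).as_matrix()
    return np.array(p["position"]),A@np.array([d[0],d[1],1])
def atz(p,uv,z,T=None):
    o,v=ray(p,uv,T); return o+v*(z-o[2])/v[2]
def save(p,n): cv2.imwrite("pics/"+n,p["color"][:,:,::-1])
E
python3 - <<'E'
from h import *
o=bot.get_obs(); print({k:np.round(v,3) for k,v in o.items()})
Z=dict(nut_top=.117,worm_top=.122,handle_mid=.119,wrench=.105,sharpener=0,mug_blue=0,scissors=0,peeler=0,worn_stone=0)
for n in ["top","scene"]:
    p=viewer.camera(n); save(p,n+"0.png"); print(n,p["vfov"],p["position"],p["attitude"])
    for k,z in Z.items():
        r=finder.pinpoint(p,k)[:2]
        print(k,[(np.round(a["position"]),round(a["p"],2),np.round(atz(p,a["position"],z),4)) for a in r])
E
```

```text
pics
{'time': np.float64(0.0), 'q': array([-7.2250e+01,  5.0100e+00,  1.0035e+01,  9.5098e+01, -1.0000e-03,
        8.9999e+01]), 'qd': array([-0.01 ,  0.025, -0.052,  0.093, -0.002,  0.065]), 'joint_efforts': array([ 0.0000e+00, -5.2039e+01,  4.6480e+01,  1.7000e-02,  0.0000e+00,
       -0.0000e+00]), 'ee_pos': array([ 0.168, -0.524,  0.253]), 'tcp_rot': array([-1.79927e+02,  1.00000e-03,  1.77510e+01]), 'wrist_force': array([-0.499,  0.491, -0.098]), 'torque': array([0.042, 0.013, 0.013]), 'grasp_force': np.float64(0.0), 'opening': np.float64(0.085)}
top 44.87916737414482 [-0.17463872 -0.16810839  1.5490379 ] [-1.56003169e+02  9.25328239e-02 -7.61643010e+01]
nut_top [(array([293., 168.]), 0.46, array([ 0.5911, -0.007 ,  0.117 ]))]
worm_top [(array([303., 170.]), 0.87, array([ 0.5877, -0.0398,  0.122 ]))]
handle_mid [(array([332., 184.]), 0.77, array([ 0.5642, -0.139 ,  0.119 ]))]
wrench [(array([292., 169.]), 0.98, array([ 0.5919, -0.0027,  0.105 ]))]
sharpener [(array([292., 187.]), 0.73, array([ 0.5826, -0.0077,  0.    ]))]
mug_blue [(array([174., 235.]), 0.89, array([0.3184, 0.3
[... 375 characters left out ...]
.]), 0.54, array([0.5882, 0.0045, 0.117 ]))]
worm_top [(array([268., 181.]), 0.9, array([ 0.6175, -0.0638,  0.122 ])), (array([259., 190.]), 0.6, array([0.5863, 0.0007, 0.122 ]))]
handle_mid [(array([295., 180.]), 0.57, array([ 0.5668, -0.1394,  0.119 ]))]
wrench [(array([262., 194.]), 0.68, array([ 0.583 , -0.0107,  0.105 ]))]
sharpener [(array([264., 220.]), 0.89, array([ 0.5919, -0.0239,  0.    ]))]
mug_blue [(array([231., 322.]), 0.76, array([0.3034, 0.33  , 0.    ]))]
scissors [(array([329., 197.]), 0.49, array([ 0.554 , -0.3098,  0.    ]))]
peeler [(array([275., 274.]), 0.8, array([0.3596, 0.1389, 0.    ])), (array([328., 200.]), 0.31, array([ 0.5389, -0.2894,  0.    ]))]
worn_stone []
```

Call:
move_arm(
  offset=[
    [4,-2.5,-1],
    [4,-2.5,-1],
    [4,-2.5,-1],
    [4,-2.5,-1],
    [4,-2.5,-1],
  ],
  twist=[
    [0,0,0],
    [0,0,0],
    [0,0,0],
    [0,0,0],
    [0,0,0],
  ],
  grip=[0,0,0,0,0],
)

```text
time: 1.5
ee_pos: [0.3208, -0.3422, 0.3039]
tcp_rot: [180.0, -0.0, 17.7]
wrist_force: [0.4, -0.9, 0.0]
opening: 0.0124
grasp_force: 0.0
```

View pics/top0.png

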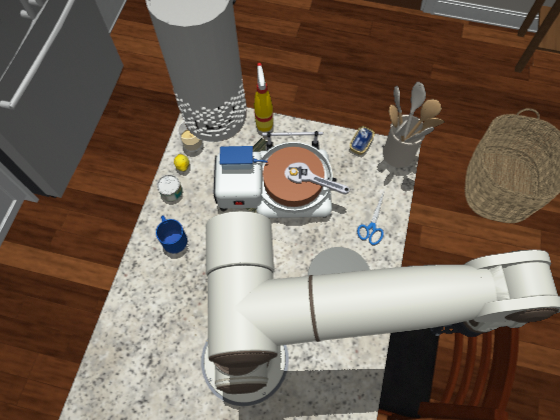

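Call:
move_arm(
  offset=[
    [4.2,-2.6,0],
    [4.2,-2.6,0],
    [4.2,-2.6,0],
    [4.2,-2.6,0],
    [4.2,-2.6,0],
  ],
  twist=[
    [0,0,0],
    [0,0,0],
    [0,0,0],
    [0,0,0],
    [0,0,0],
  ],
  grip=[0,0,0,0,0],
)

```text
time: 2.0
ee_pos: [0.4814, -0.1541, 0.3035]
tcp_rot: [180.0, -0.0, 17.8]
wrist_force: [-0.8, -0.6, 1.2]
opening: 0.0002
grasp_force: 0.0
```

```bash
python3 - <<'E'
from h import *
T=toolT(); p=viewer.camera("wrist"); save(p,"w1.png"); print(np.round(p["tool_from_camera"],3),p["vfov"],p["cx"],p["cy"],T[:3,3])
for k,z in dict(nut_top=.117,worm_top=.122,handle_mid=.119,wrench=.105).items():
    print(k,[(np.round(a["position"]),round(a["p"],2),np.round(atz(p,a["position"],z,T),4)) for a in finder.pinpoint(p,k)[:2]])
E
```

```text
[[-0.001 -0.962 -0.272  0.069]
 [ 1.    -0.001 -0.    -0.001]
 [ 0.    -0.272  0.962 -0.122]
 [ 0.     0.     0.     1.   ]] 65.70646984690485 280.92785482984965 209.1863669222468 [ 0.48139818 -0.15408998  0.30354766]
nut_top [(array([169.,  46.]), 0.69, array([ 0.5871, -0.0054,  0.117 ]))]
worm_top [(array([199.,  50.]), 0.62, array([ 0.589 , -0.0389,  0.122 ]))]
handle_mid [(array([294., 100.]), 0.81, array([ 0.5674, -0.1385,  0.119 ]))]
wrench [(array([174.,  53.]), 0.7, array([ 0.5829, -0.0085,  0.105 ]))]
```

View pics/w1.png

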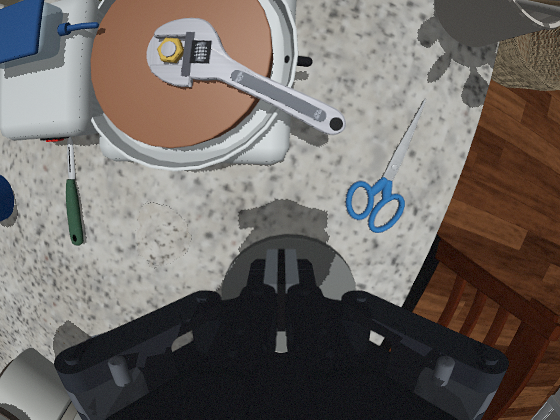

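Call:
move_arm(
  offset=[
    [2.7,-1.3,0],
    [2.7,-1.3,0],
    [2.7,-1.3,0],
    [2.7,-1.4,0],
    [2.7,-1.4,0],
  ],
  twist=[
    [0,0,0],
    [0,0,0],
    [0,0,0],
    [0,0,0],
    [0,0,0],
  ],
  grip=[0,0,0,0,0],
)

```text
time: 2.75
ee_pos: [0.5888, -0.052, 0.3037]
tcp_rot: [180.0, -0.0, 17.6]
wrist_force: [0.8, 0.4, 0.0]
opening: 0.0001
grasp_force: 0.0
```

Call:
move_arm(
  offset=[
    [0,0,0],
    [0,0,0],
    [0,0,0],
    [0,0,0],
    [0,0,0],
  ],
  twist=[
    [0,0,-0.145],
    [0,0,-0.145],
    [0,0,-0.145],
    [0,0,-0.145],
    [0,0,-0.145],
  ],
  grip=[0,0,0,0,0],
)

```text
time: 3.25
ee_pos: [0.5881, -0.0529, 0.3037]
tcp_rot: [180.0, 0.0, 59.5]
wrist_force: [-0.4, -0.3, 0.1]
opening: -0.0001
grasp_force: 0.0
```

Call:
move_arm(
  offset=[
    [0,0,0],
    [0,0,0],
    [0,0,0],
    [0,0,0],
    [0,0,0],
  ],
  twist=[
    [0,0,-0.145],
    [0,0,-0.145],
    [0,0,-0.145],
    [0,0,-0.145],
    [0,0,-0.145],
  ],
  grip=[0,0,0,0,0],
)

```text
time: 3.75
ee_pos: [0.588, -0.0529, 0.3037]
tcp_rot: [180.0, 0.0, 101.0]
wrist_force: [-1.0, 0.2, -0.8]
opening: 0.0002
grasp_force: 0.0
```

```bash
python3 - <<'E'
from h import *
T=toolT(); p=viewer.camera("wrist"); save(p,"w2.png"); print(bot.get_obs()["time"],T[:3,3])
for k,z in dict(nut_top=.117,worm_top=.122,handle_mid=.119,wrench=.105).items():
    print(k,[(np.round(a["position"]),round(a["p"],2),np.round(atz(p,a["position"],z,T),4)) for a in finder.pinpoint(p,k)[:2]])
E
```

```text
3.8 [ 0.58801896 -0.05292054  0.30367959]
nut_top [(array([286., 143.]), 0.72, array([ 0.5835, -0.006 ,  0.117 ]))]
worm_top [(array([285., 181.]), 0.97, array([ 0.5891, -0.0411,  0.122 ]))]
handle_mid [(array([244., 266.]), 0.69, array([ 0.565 , -0.1375,  0.119 ]))]
wrench [(array([287., 143.]), 0.59, array([ 0.5847, -0.0065,  0.105 ])), (array([286., 146.]), 0.36, array([ 0.5846, -0.0091,  0.105 ]))]
```

View pics/w2.png

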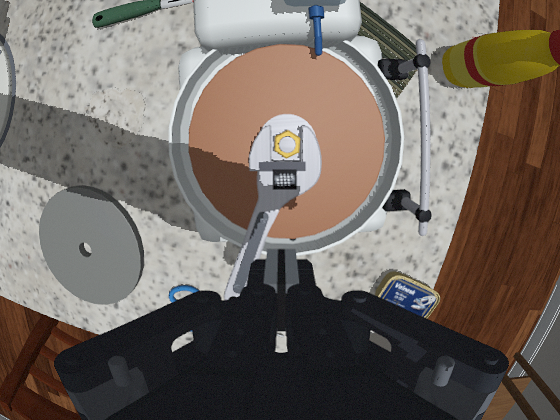

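Call:
move_arm(
  offset=[
    [0.2,0.3,4.5],
    [0.1,0,4.5],
    [0,0,4.0],
    [0,0,2.0],
    [0,0,0],
  ],
  twist=[
    [0,0,0],
    [0,0,0],
    [0,0,0],
    [0,0,0],
    [0,0,0],
  ],
  grip=[0,0,0,0,0],
)

```text
time: 4.5
ee_pos: [0.5892, -0.0477, 0.1499]
tcp_rot: [-179.7, -0.1, 100.7]
wrist_force: [-0.0, 0.6, 1.0]
opening: 0.0003
grasp_force: 0.0
```

```bash
python3 - <<'E'
from h import *
T=toolT(); p=viewer.camera("wrist"); save(p,"w3.png"); print(bot.get_obs()["time"],T[:3,3])
for k,z in dict(nut_top=.117,worm_top=.122).items():
    print(k,[(np.round(a["position"]),round(a["p"],2),np.round(atz(p,a["position"],z,T),4)) for a in finder.pinpoint(p,k)[:2]])
E
```

```text
4.55 [ 0.58923146 -0.04765332  0.14990537]
nut_top [(array([287., 179.]), 0.91, array([ 0.584 , -0.0068,  0.117 ]))]
worm_top [(array([282., 245.]), 0.9, array([ 0.5873, -0.0391,  0.122 ]))]
```

View pics/w3.png

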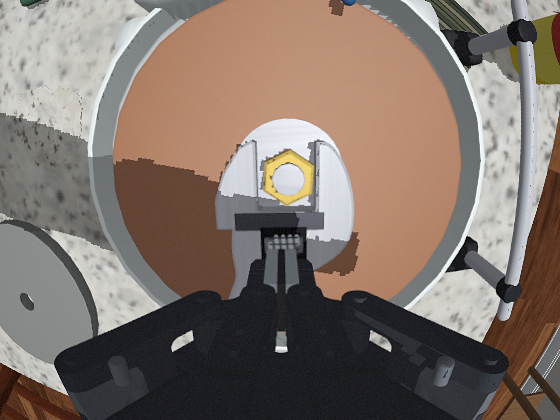

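Call:
move_arm(
  offset=[
    [0,0,0.3],
    [0,0,0.2],
    [0,0,0.1],
    [0,0,0],
    [0,0,0],
  ],
  twist=[
    [0,0,0],
    [0,0,0],
    [0,0,0],
    [0,0,0],
    [0,0,0],
  ],
  grip=[0,0,0,0,0],
)

```text
time: 5.15
ee_pos: [0.591, -0.0475, 0.1474]
tcp_rot: [180.0, 0.0, 100.8]
wrist_force: [-0.4, -0.8, -0.6]
opening: -0.0003
grasp_force: 0.0
```

Call:
move_arm(
  offset=[
    [0,0,0.2],
    [0,0,0],
    [0,0,0],
  ],
  twist=[
    [0,0,0],
    [0,0,0],
    [0,0,0],
  ],
  grip=[0,0,0],
)

```text
time: 5.45
ee_pos: [0.5909, -0.0475, 0.1452]
tcp_rot: [-180.0, -0.0, 100.8]
wrist_force: [0.3, -0.2, -0.4]
opening: -0.0001
grasp_force: 0.0
```

```bash
python3 - <<'E'
from h import *
for i in range(3):
    o=bot.get_obs(); print(o["time"],np.round(o["ee_pos"],4),np.round(o["wrist_force"],2))
E
```

```text
5.45 [ 0.5909 -0.0475  0.1452] [ 0.26 -0.2  -0.4 ]
5.45 [ 0.5909 -0.0475  0.1452] [ 0.26 -0.2  -0.4 ]
5.45 [ 0.5909 -0.0475  0.1452] [ 0.26 -0.2  -0.4 ]
```

Call:
move_arm(
  offset=[
    [0,-0.2,0.1],
    [0,0,0],
    [0,0,0],
  ],
  twist=[
    [0,0,0],
    [0,0,0],
    [0,0,0],
  ],
  grip=[0,0,0],
)

```text
time: 5.75
ee_pos: [0.5889, -0.0479, 0.1443]
tcp_rot: [180.0, 0.0, 100.8]
wrist_force: [-1.0, 0.1, 0.1]
opening: 0.0001
grasp_force: 0.0
```

Call:
move_arm(
  offset=[
    [0,0,0.1],
    [0,0,0],
    [0,0,0],
  ],
  twist=[
    [0,0,0],
    [0,0,0],
    [0,0,0],
  ],
  grip=[0,0,0],
)

```text
time: 6.05
ee_pos: [0.5891, -0.0479, 0.1439]
tcp_rot: [180.0, 0.0, 100.8]
wrist_force: [-1.6, -0.6, 5.6]
opening: 0.0
grasp_force: 2.7
```

Call:
move_arm(
  offset=[
    [0,0,0.05],
    [0.2,0,0],
    [0.3,0,0],
    [0.3,0,0],
  ],
  twist=[
    [0,0,0],
    [0,0,0],
    [0,0,0],
    [0,0,0],
  ],
  grip=[0,0,0,0],
)

```text
time: 6.45
ee_pos: [0.5877, -0.0408, 0.1438]
tcp_rot: [179.9, 0.1, 100.8]
wrist_force: [-2.7, -4.3, 8.9]
opening: -0.0
grasp_force: 4.1
```

Call:
move_arm(
  offset=[
    [0.3,0,0],
    [0.3,0,0],
    [0.2,0,0],
    [0.1,0,0],
  ],
  twist=[
    [0,0,0],
    [0,0,0],
    [0,0,0],
    [0,0,0],
  ],
  grip=[0,0,0,0],
)

```text
time: 6.85
ee_pos: [0.5859, -0.0317, 0.1437]
tcp_rot: [180.0, 0.1, 100.8]
wrist_force: [-2.8, -3.1, 7.2]
opening: 0.0003
grasp_force: 3.3
```

Call:
move_arm(
  offset=[
    [0,0,-0.8],
    [-1.0,0,0],
    [-0.8,0,0],
    [0,0,0],
  ],
  twist=[
    [0,0,0],
    [0,0,0],
    [0,0,0],
    [0,0,0],
  ],
  grip=[0,0,0,0],
)

```text
time: 7.25
ee_pos: [0.5893, -0.0501, 0.1503]
tcp_rot: [-180.0, 0.0, 100.8]
wrist_force: [-0.2, 0.5, -0.5]
opening: -0.0001
grasp_force: 0.0
```

```bash
python3 - <<'E'
from h import *
T=toolT(); p=viewer.camera("wrist"); save(p,"w4.png"); print(bot.get_obs()["time"],T[:3,3])
for k,z in dict(nut_top=.117,worm_top=.122,wrench=.105).items():
    print(k,[(np.round(a["position"]),round(a["p"],2),np.round(atz(p,a["position"],z,T),4)) for a in finder.pinpoint(p,k)[:2]])
a=cv2.imread("pics/w3.png")[100:280,200:370];b=cv2.imread("pics/w4.png")[100:280,200:370]
cv2.imwrite("pics/c4.png",cv2.resize(np.hstack([a,b]),None,fx=2.3,fy=2.3,interpolation=cv2.INTER_CUBIC))
E
```

```text
7.3 [ 0.58932369 -0.05007337  0.15034021]
nut_top []
worm_top [(array([282., 242.]), 0.63, array([ 0.5871, -0.0399,  0.122 ]))]
wrench []
```

View pics/c4.png

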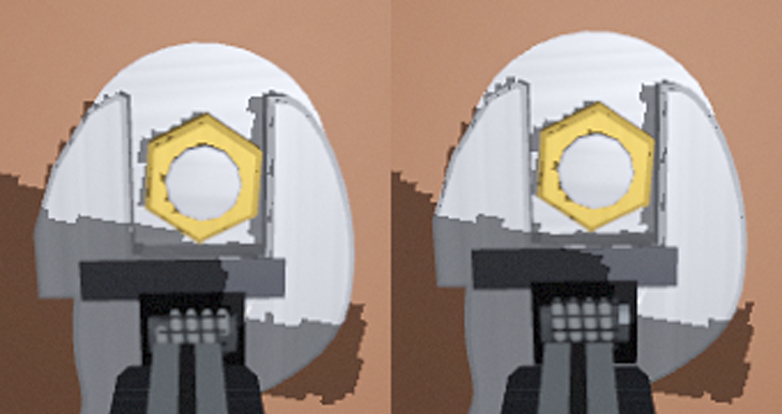

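Call:
move_arm(
  offset=[
    [0,0,0.6],
    [0,0,0.27],
    [0.2,0,0],
    [0.35,0,0],
    [0.35,0,0],
  ],
  twist=[
    [0,0,0],
    [0,0,0],
    [0,0,0],
    [0,0,0],
    [0,0,0],
  ],
  grip=[0,0,0,0,0],
)

```text
time: 7.95
ee_pos: [0.5879, -0.0407, 0.1438]
tcp_rot: [179.9, 0.1, 100.8]
wrist_force: [-3.3, -5.1, 11.7]
opening: -0.0003
grasp_force: 6.2
```

Call:
move_arm(
  offset=[
    [0.35,0,0],
    [0.35,0,0],
    [0.35,0,0],
    [0.1,0,0],
    [0,0,-0.5],
  ],
  twist=[
    [0,0,0],
    [0,0,0],
    [0,0,0],
    [0,0,0],
    [0,0,0],
  ],
  grip=[0,0,0,0,0],
)

```text
time: 8.45
ee_pos: [0.585, -0.0285, 0.1466]
tcp_rot: [-180.0, -0.0, 100.8]
wrist_force: [-0.0, -0.5, -0.1]
opening: -0.0
grasp_force: 0.0
```

Call:
move_arm(
  offset=[
    [-1,0,0],
    [-1,0,0],
    [0,0,0],
  ],
  twist=[
    [0,0,0],
    [0,0,0],
    [0,0,0],
  ],
  grip=[0,0,0],
)

```text
time: 8.75
ee_pos: [0.5892, -0.0498, 0.1466]
tcp_rot: [-180.0, 0.0, 100.8]
wrist_force: [0.4, 0.2, -0.7]
opening: 0.0001
grasp_force: 0.0
```

Call:
move_arm(
  offset=[
    [0,0,0.3],
    [0,0,0.2],
    [0.2,0,0],
    [0.35,0,0],
    [0.35,0,0],
  ],
  twist=[
    [0,0,0],
    [0,0,0],
    [0,0,0],
    [0,0,0],
    [0,0,0],
  ],
  grip=[0,0,0,0,0],
)

```text
time: 9.25
ee_pos: [0.5874, -0.0405, 0.1437]
tcp_rot: [179.9, 0.2, 100.8]
wrist_force: [-4.9, -6.3, 12.6]
opening: 0.0001
grasp_force: 6.4
```

Call:
move_arm(
  offset=[
    [0.35,0,0],
    [0.35,0,0],
    [0.35,0,0],
    [0.1,0,0],
    [0,0,-0.5],
  ],
  twist=[
    [0,0,0],
    [0,0,0],
    [0,0,0],
    [0,0,0],
    [0,0,0],
  ],
  grip=[0,0,0,0,0],
)

```text
time: 9.75
ee_pos: [0.5848, -0.028, 0.1464]
tcp_rot: [-179.9, -0.0, 100.8]
wrist_force: [0.1, 0.3, -0.4]
opening: 0.0001
grasp_force: 0.0
```

Call:
move_arm(
  offset=[
    [-1,0,-0.3],
    [-1,0,0],
    [0,0,0],
  ],
  twist=[
    [0,0,0],
    [0,0,0],
    [0,0,0],
  ],
  grip=[0,0,0],
)

```text
time: 10.05
ee_pos: [0.5892, -0.0493, 0.1498]
tcp_rot: [-180.0, 0.0, 100.8]
wrist_force: [0.1, 0.5, -0.8]
opening: 0.0
grasp_force: 0.0
```

```bash
python3 - <<'E'
from h import *
T=toolT(); p=viewer.camera("wrist"); save(p,"w5.png"); print(bot.get_obs()["time"],T[:3,3])
for k,z in dict(worm_top=.122).items():
    print(k,[(np.round(a["position"]),round(a["p"],2),np.round(atz(p,a["position"],z,T),4)) for a in finder.pinpoint(p,k)[:2]])
a=cv2.imread("pics/w4.png")[100:280,200:370];b=cv2.imread("pics/w5.png")[100:280,200:370]
cv2.imwrite("pics/c5.png",cv2.resize(np.hstack([a,b]),None,fx=2.3,fy=2.3,interpolation=cv2.INTER_CUBIC))
E
```

```text
10.1 [ 0.58921353 -0.04929879  0.14979256]
worm_top [(array([283., 245.]), 0.71, array([ 0.5881, -0.0402,  0.122 ]))]
```

View pics/c5.png

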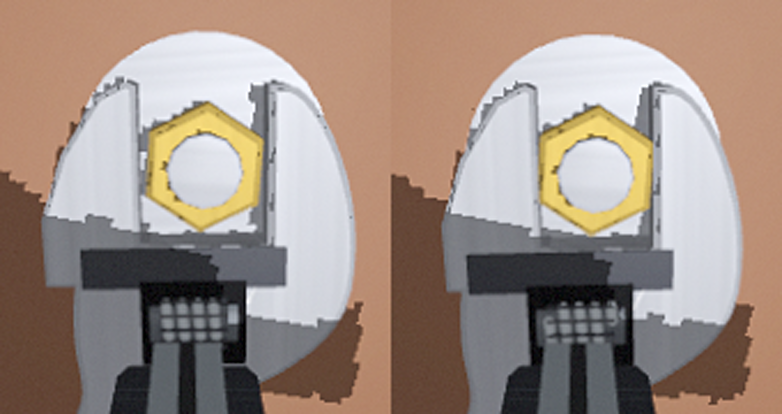

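Call:
move_arm(
  offset=[
    [0,0,0.5],
    [0,0,0.3],
    [0.2,0,0],
    [0.35,0,0],
    [0.35,0,0],
  ],
  twist=[
    [0,0,0],
    [0,0,0],
    [0,0,0],
    [0,0,0],
    [0,0,0],
  ],
  grip=[0,0,0,0,0],
)

```text
time: 10.65
ee_pos: [0.5876, -0.0403, 0.1438]
tcp_rot: [179.9, 0.2, 100.8]
wrist_force: [-3.2, -8.5, 12.5]
opening: -0.0003
grasp_force: 6.2
```

Call:
move_arm(
  offset=[
    [0.35,0,0],
    [0.35,0,0],
    [0.2,0,0],
  ],
  twist=[
    [0,0,0],
    [0,0,0],
    [0,0,0],
  ],
  grip=[0,0,0],
)

```text
time: 10.95
ee_pos: [0.5857, -0.0317, 0.1436]
tcp_rot: [179.9, 0.3, 100.8]
wrist_force: [-1.5, -7.7, 9.3]
opening: -0.0001
grasp_force: 4.6
```

Call:
move_arm(
  offset=[
    [0,0,-0.5],
    [-1,0,-0.3],
    [-0.8,0,0],
    [0,0,0],
  ],
  twist=[
    [0,0,0],
    [0,0,0],
    [0,0,0],
    [0,0,0],
  ],
  grip=[0,0,0,0],
)

```text
time: 11.35
ee_pos: [0.5891, -0.0489, 0.1496]
tcp_rot: [-180.0, -0.0, 100.8]
wrist_force: [0.0, -0.2, -1.6]
opening: -0.0003
grasp_force: 0.0
```

```bash
python3 - <<'E'
from h import *
T=toolT(); p=viewer.camera("wrist"); save(p,"w6.png"); print(bot.get_obs()["time"],T[:3,3])
a=cv2.imread("pics/w5.png")[100:280,200:370];b=cv2.imread("pics/w6.png")[100:280,200:370]
cv2.imwrite("pics/c6.png",cv2.resize(np.hstack([a,b]),None,fx=2.3,fy=2.3,interpolation=cv2.INTER_CUBIC))
E
```

```text
11.4 [ 0.58910949 -0.04894196  0.14963224]
```

View pics/c6.png

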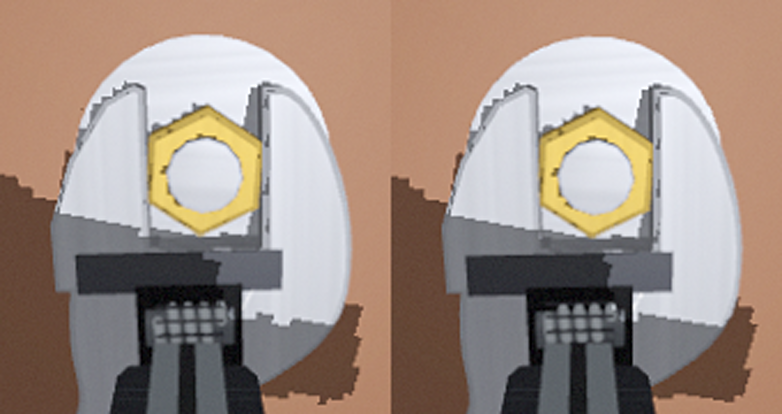

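Call:
move_arm(
  offset=[
    [-2,-0.3,-2],
    [-3.7,-0.5,0],
    [-3.7,-0.4,0],
    [0,0,0],
    [0,0,0],
  ],
  twist=[
    [0,0,0],
    [0,0,0],
    [0,0,0.12],
    [0,0,0.12],
    [0,0,0.11],
  ],
  grip=[0,0,0,0,0],
)

```text
time: 11.9
ee_pos: [0.5947, -0.1436, 0.1695]
tcp_rot: [-179.9, -0.0, 80.4]
wrist_force: [-0.5, -0.3, 0.1]
opening: 0.0003
grasp_force: 0.0
```

```bash
python3 - <<'E'
from h import *
T=toolT(); p=viewer.camera("wrist"); save(p,"w7.png"); print(bot.get_obs()["time"],T[:3,3],bot.get_obs()["tcp_rot"])
for k,z in dict(nut_top=.117,worm_top=.122,handle_mid=.119).items():
    print(k,[(np.round(a["position"]),round(a["p"],2),np.round(atz(p,a["position"],z,T),4)) for a in finder.pinpoint(p,k)[:2]])
E
```

```text
11.95 [ 0.59466558 -0.14363907  0.16945023] [-1.79948053e+02 -1.64402457e-02  8.00769327e+01]
nut_top [(array([219.,   3.]), 0.97, array([ 0.584 , -0.0038,  0.117 ]))]
worm_top [(array([234.,  60.]), 0.95, array([ 0.5873, -0.0394,  0.122 ]))]
handle_mid [(array([231., 244.]), 0.89, array([ 0.5653, -0.1389,  0.119 ]))]
```

View pics/w7.png

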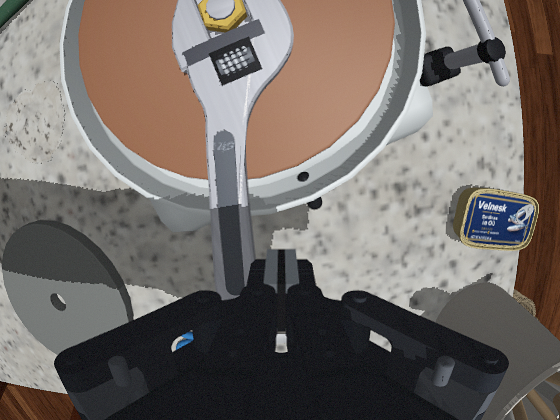

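Call:
move_arm(
  offset=[
    [0,0,1.5],
    [0,0,1.2],
    [0,0,0.8],
    [0,0,0.4],
    [0,0,0],
  ],
  twist=[
    [0,0,0],
    [0,0,0],
    [0,0,0],
    [0,0,0],
    [0,0,0],
  ],
  grip=[0,0,0,0,0],
)

```text
time: 12.6
ee_pos: [0.5945, -0.1423, 0.1301]
tcp_rot: [-179.9, -0.0, 80.8]
wrist_force: [0.4, 0.2, 0.5]
opening: 0.0001
grasp_force: 0.0
```

Call:
move_arm(
  offset=[
    [0,-0.4,0],
    [0,-0.3,0],
    [0,-0.3,0],
    [0,0,0],
  ],
  twist=[
    [0,0,0],
    [0,0,0],
    [0,0,0],
    [0,0,0],
  ],
  grip=[0,0,0,0],
)

```text
time: 13.0
ee_pos: [0.5848, -0.1409, 0.1316]
tcp_rot: [180.0, 0.0, 80.8]
wrist_force: [0.3, 0.4, -0.2]
opening: 0.0001
grasp_force: 0.2
```

Call:
move_arm(
  offset=[
    [0.02,-0.68,0],
    [0.02,-0.68,0],
    [0.02,-0.68,0],
    [0.02,-0.68,0],
    [0,0,0],
  ],
  twist=[
    [0,0,0.05],
    [0,0,0.05],
    [0,0,0.05],
    [0,0,0.05],
    [0,0,0],
  ],
  grip=[0,0,0,0,0],
)

```text
time: 13.5
ee_pos: [0.5587, -0.1341, 0.1319]
tcp_rot: [179.9, 0.0, 69.2]
wrist_force: [0.1, -0.7, 1.0]
opening: 0.0
grasp_force: 0.6
```

Call:
move_arm(
  offset=[
    [0.02,-0.68,0],
    [0.02,-0.68,0],
    [0.02,-0.68,0],
    [0.02,-0.68,0],
  ],
  twist=[
    [0,0,0.05],
    [0,0,0.05],
    [0,0,0.05],
    [0,0,0.05],
  ],
  grip=[0,0,0,0],
)

```text
time: 13.9
ee_pos: [0.535, -0.1224, 0.1317]
tcp_rot: [179.9, 0.1, 57.8]
wrist_force: [1.7, -6.1, 2.1]
opening: -0.0001
grasp_force: 3.0
```

```bash
python3 - <<'E'
from h import *
T=toolT(); p=viewer.camera("wrist"); save(p,"w8.png"); o=bot.get_obs();print(o["time"],T[:3,3],o["tcp_rot"],o["wrist_force"])
for k,z in dict(nut_top=.117,worm_top=.122,handle_mid=.119).items():
    print(k,[(np.round(a["position"]),round(a["p"],2),np.round(atz(p,a["position"],z,T),4)) for a in finder.pinpoint(p,k)[:2]])
E
```

```text
13.95 [ 0.53495091 -0.1224441   0.13174948] [1.79903762e+02 4.09495027e-02 5.76229233e+01] [ 2.22246635 -4.73920739  2.58784286]
nut_top []
worm_top [(array([247.,  62.]), 0.62, array([ 0.5726, -0.0364,  0.122 ]))]
handle_mid [(array([230., 289.]), 0.75, array([ 0.5094, -0.1164,  0.119 ]))]
```

View pics/w8.png

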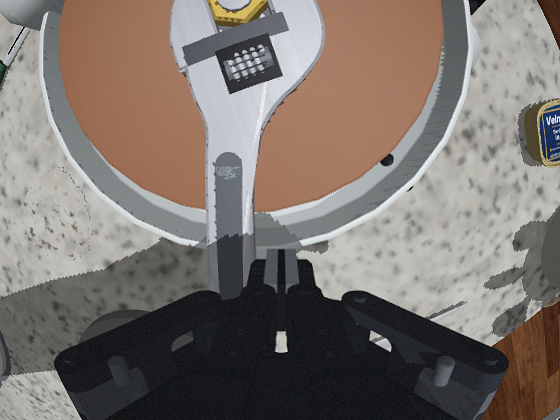

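Call:
move_arm(
  offset=[
    [-0.15,-0.66,0],
    [-0.12,-0.66,0],
    [-0.12,-0.66,0],
    [-0.1,-0.66,0],
  ],
  twist=[
    [0,0,0.05],
    [0,0,0.05],
    [0,0,0.05],
    [0,0,0.05],
  ],
  grip=[0,0,0,0],
)

```text
time: 14.5
ee_pos: [0.5115, -0.1096, 0.1315]
tcp_rot: [179.9, -0.1, 46.4]
wrist_force: [5.6, -0.7, 1.6]
opening: 0.0002
grasp_force: 2.4
```

Call:
move_arm(
  offset=[
    [-0.08,-0.66,0],
    [-0.08,-0.66,0],
    [-0.08,-0.66,0],
  ],
  twist=[
    [0,0,0.05],
    [0,0,0.05],
    [0,0,0.05],
  ],
  grip=[0,0,0],
)

```text
time: 14.8
ee_pos: [0.4962, -0.0969, 0.1315]
tcp_rot: [179.9, -0.1, 37.8]
wrist_force: [6.0, -2.1, 1.6]
opening: 0.0001
grasp_force: 2.4
```

Call:
move_arm(
  offset=[
    [-0.08,-0.66,0],
    [0,0,0],
  ],
  twist=[
    [0,0,0.05],
    [0,0,0],
  ],
  grip=[0,0],
)

```text
time: 15.0
ee_pos: [0.4908, -0.092, 0.1314]
tcp_rot: [180.0, -0.1, 35.0]
wrist_force: [2.0, -1.1, 1.9]
opening: -0.0002
grasp_force: 0.9
```

Call:
move_arm(
  offset=[
    [-0.08,-0.66,0],
    [-0.08,-0.66,0],
    [0,0,0],
  ],
  twist=[
    [0,0,0.05],
    [0,0,0.05],
    [0,0,0],
  ],
  grip=[0,0,0],
)

```text
time: 15.3
ee_pos: [0.4828, -0.0824, 0.1315]
tcp_rot: [179.9, -0.1, 29.3]
wrist_force: [4.8, -1.4, 0.8]
opening: 0.0003
grasp_force: 2.2
```

Call:
move_arm(
  offset=[
    [-0.04,-0.35,0],
    [0,0,0],
  ],
  twist=[
    [0,0,0.025],
    [0,0,0],
  ],
  grip=[0,0],
)

```text
time: 15.5
ee_pos: [0.481, -0.0798, 0.1315]
tcp_rot: [179.9, -0.1, 27.9]
wrist_force: [6.5, -3.4, 1.4]
opening: -0.0003
grasp_force: 2.8
```

Call:
move_arm(
  offset=[
    [-0.02,-0.3,0],
    [0,0,0],
    [0,0,0],
  ],
  twist=[
    [0,0,0.02],
    [0,0,0],
    [0,0,0],
  ],
  grip=[0,0,0],
)

```text
time: 15.8
ee_pos: [0.4795, -0.0774, 0.1316]
tcp_rot: [179.9, -0.1, 26.8]
wrist_force: [7.2, -3.1, 2.2]
opening: 0.0001
grasp_force: 3.2
```

Call:
move_arm(
  offset=[
    [-0.02,-0.3,0],
    [0,0,0],
    [0,0,0],
  ],
  twist=[
    [0,0,0.02],
    [0,0,0],
    [0,0,0],
  ],
  grip=[0,0,0],
)

```text
time: 16.1
ee_pos: [0.4782, -0.0749, 0.1316]
tcp_rot: [179.9, -0.1, 25.6]
wrist_force: [7.3, -3.9, 0.9]
opening: 0.0004
grasp_force: 3.4
```

Call:
move_arm(
  offset=[
    [-0.03,-0.4,0],
    [0,0,0],
    [0,0,0],
  ],
  twist=[
    [0,0,0.03],
    [0,0,0],
    [0,0,0],
  ],
  grip=[0,0,0],
)

```text
time: 16.4
ee_pos: [0.4759, -0.0713, 0.1315]
tcp_rot: [179.9, -0.1, 23.9]
wrist_force: [6.2, -3.6, 2.0]
opening: 0.0004
grasp_force: 2.9
```

```bash
python3 - <<'E'
from h import *
T=toolT(); p=viewer.camera("wrist"); save(p,"w9.png"); o=bot.get_obs();print(o["time"],T[:3,3],o["tcp_rot"],o["wrist_force"])
for k,z in dict(nut_top=.117,worm_top=.122,handle_mid=.119).items():
    print(k,[(np.round(a["position"]),round(a["p"],2),np.round(atz(p,a["position"],z,T),4)) for a in finder.pinpoint(p,k)[:2]])
E
```

```text
16.45 [ 0.47593414 -0.07127378  0.13153944] [ 1.79910316e+02 -1.02864883e-01  2.39162099e+01] [ 5.87688179 -3.83784708  1.87030278]
nut_top [(array([257.,  53.]), 0.71, array([ 0.5606, -0.0221,  0.117 ]))]
worm_top [(array([256.,  55.]), 0.91, array([ 0.5587, -0.0232,  0.122 ]))]
handle_mid [(array([226., 286.]), 0.91, array([ 0.4588, -0.0498,  0.119 ]))]
```

View pics/w9.png

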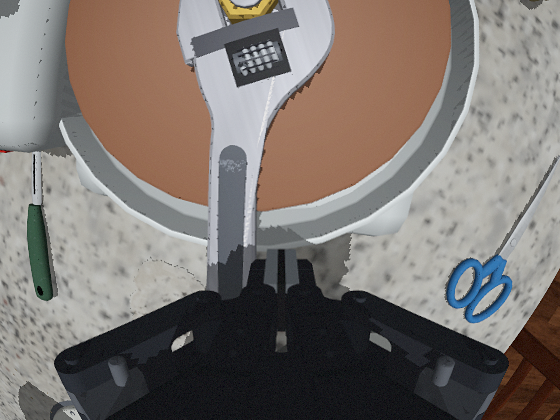

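Call:
move_arm(
  offset=[
    [0,0.8,0],
    [0,0.7,0],
    [0,0,-3],
    [0,0,-4],
    [1,0,-4],
  ],
  twist=[
    [0,0,0],
    [0,0,0],
    [0,0,0],
    [0,0,0],
    [0,0,0],
  ],
  grip=[0,0,0,0,0],
)

```text
time: 17.1
ee_pos: [0.4889, -0.0811, 0.2418]
tcp_rot: [-179.9, 0.1, 23.8]
wrist_force: [1.6, -0.6, 0.9]
opening: 0.0002
grasp_force: 0.0
```

```bash
python3 - <<'E'
from h import *
T=toolT(); p=viewer.camera("wrist"); save(p,"w10.png"); o=bot.get_obs();print(o["time"],T[:3,3],o["tcp_rot"],o["wrist_force"])
for k,z in dict(nut_top=.117,worm_top=.122,handle_mid=.119,wrench=.105).items():
    print(k,[(np.round(a["position"]),round(a["p"],2),np.round(atz(p,a["position"],z,T),4)) for a in finder.pinpoint(p,k)[:2]])
r=[a["position"] for a in finder.pinpoint(p,"worm_top")[:1]]
# rectify to a top view in world axes (x up, y left), plane z=.117, 0.4mm/px, and same for w2,w6
P=p; out=[]
def rect(img,T,c,s=0.0003,n=260):
    f=210/np.tan(np.radians(P["vfov"]/2)); M=np.linalg.inv(T@np.array(P["tool_from_camera"]))
    i,j=np.mgrid[:n,:n]; W=np.stack([c[0]+(n/2-i)*s,c[1]+(n/2-j)*s,0*i+.117,0*i+1.],-1)@M.T
    th=np.arctan2(np.hypot(W[...,0],W[...,1]),W[...,2]); h=np.hypot(W[...,0],W[...,1])+1e-9
    return cv2.remap(img,(P["cx"]+f*th*W[...,0]/h).astype('f4'),(P["cy"]+f*th*W[...,1]/h).astype('f4'),cv2.INTER_CUBIC)
def mk(pos,yaw):
    A=np.eye(4);A[:3,3]=pos;A[:3,:3]=R.from_euler('xyz',[180,0,yaw],degrees=True).as_matrix();return A
a=rect(cv2.imread("pics/w6.png"),mk([.58911,-.04894,.14963],100.8),(.586,-.006))
b=rect(cv2.imread("pics/w10.png"),T,(.586,-.006))
cv2.imwrite("pics/c10.png",cv2.resize(np.hstack([a,b]),None,fx=1.5,fy=1.5))
E
```

```text
17.15 [ 0.48890512 -0.0810848   0.2418327 ] [179.81993245  -0.33847992  23.8015829 ] [-5.40186236  0.69170954  2.25830368]
nut_top [(array([240.,  57.]), 0.75, array([ 0.5834, -0.0049,  0.117 ]))]
worm_top [(array([249.,  95.]), 0.64, array([ 0.5587, -0.024 ,  0.122 ]))]
handle_mid [(array([238., 224.]), 0.89, array([ 0.4624, -0.0538,  0.119 ])), (array([452., 210.]), 0.53, array([ 0.547 , -0.2161,  0.119 ]))]
wrench [(array([244.,  60.]), 0.7, array([ 0.5843, -0.0069,  0.105 ]))]
```

View pics/c10.png

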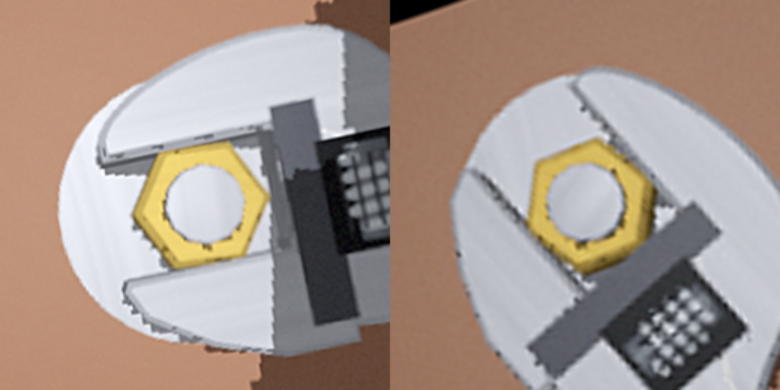

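Call:
move_arm(
  offset=[
    [3.3,-1,-1],
    [3.3,-1,0],
    [3.3,-1.1,0],
    [0,0,0],
    [0,0,0],
  ],
  twist=[
    [0,0,0],
    [0,0,0],
    [0,0,0],
    [0,0,0],
    [0,0,0],
  ],
  grip=[0,0,0,0,0],
)

```text
time: 17.9
ee_pos: [0.5675, -0.0119, 0.2492]
tcp_rot: [-179.9, 0.2, 23.8]
wrist_force: [-0.6, 0.4, 0.3]
opening: 0.0001
grasp_force: 0.0
```

```bash
cat > m.py <<'E'
from h import *
def rect(P,img,T,c,z,s=0.0001,n=600):
    f=210/np.tan(np.radians(P["vfov"]/2)); M=np.linalg.inv(T@np.array(P["tool_from_camera"]))
    i,j=np.mgrid[:n,:n]; W=np.stack([c[0]+(n/2-i)*s,c[1]+(n/2-j)*s,0*i+z,0*i+1.],-1)@M.T
    h=np.hypot(W[...,0],W[...,1])+1e-9; th=np.arctan2(h,W[...,2])
    return cv2.remap(img,(P["cx"]+f*th*W[...,0]/h).astype('f4'),(P["cy"]+f*th*W[...,1]/h).astype('f4'),cv2.INTER_CUBIC)
def mk(pos,yaw):
    A=np.eye(4);A[:3,3]=pos;A[:3,:3]=R.from_euler('xyz',[180,0,yaw],degrees=True).as_matrix();return A
def nut(b):
    h=cv2.cvtColor(b,cv2.COLOR_BGR2HSV); m=cv2.inRange(h,(18,90,90),(35,255,255))
    c=max(cv2.findContours(m,0,1)[0],key=cv2.contourArea); hull=cv2.convexHull(c)
    M=cv2.moments(hull); cx,cy=M["m10"]/M["m00"],M["m01"]/M["m00"]
    # width against direction: minima are flats
    pts=hull[:,0].astype(float); a=np.radians(np.arange(0,180,.5))
    d=np.stack([-np.sin(a),-np.cos(a)],0) # image (col,row) of world dir a: col=-y,row=-x
    w=np.ptp(pts@d,axis=0)*.1
    ph=np.angle(np.sum(w*np.exp(6j*a)))/6 # max of width: corners
    return np.degrees(ph)%60,w.min(),w.max(),(cx,cy)
E
python3 - <<'E'
from m import *
T=toolT(); p=viewer.camera("wrist"); save(p,"w11.png"); o=bot.get_obs();print(o["time"],T[:3,3],o["tcp_rot"])
for k,z in dict(nut_top=.117,worm_top=.122,handle_mid=.119,wrench=.105).items():
    print(k,[(np.round(a["position"]),round(a["p"],2),np.round(atz(p,a["position"],z,T),4)) for a in finder.pinpoint(p,k)[:2]])
S=dict(w1=mk([.4814,-.1541,.30355],17.8),w2=mk([.588,-.0529,.3037],101),w3=mk([.5892,-.0477,.1499],100.8),w4=mk([.5893,-.0501,.1503],100.8),w6=mk([.5891,-.0489,.1496],100.8),w10=mk([.4889,-.0811,.2418],23.8),w11=T)
for k,A in S.items():
    b=rect(p,cv2.imread(f"pics/{k}.png"),A,(.585,-.006),.117); cv2.imwrite(f"pics/r_{k}.png",b)
    try: print(k,np.round(nut(b)[:3],1),np.round(nut(b)[3]))
    except Exception as e: print(k,e)
E
```

```text
17.95 [ 0.56750087 -0.01194852  0.24922734] [-1.79946074e+02  1.35524481e-01  2.37914262e+01]
nut_top [(array([285., 183.]), 0.82, array([ 0.585 , -0.0065,  0.117 ]))]
worm_top [(array([291., 224.]), 0.79, array([ 0.5569, -0.0245,  0.122 ])), (array([279., 323.]), 0.27, array([ 0.4645, -0.0545,  0.122 ]))]
handle_mid [(array([277., 323.]), 0.65, array([ 0.461 , -0.0534,  0.119 ])), (array([290., 224.]), 0.55, array([ 0.5558, -0.024 ,  0.119 ]))]
wrench [(array([283., 178.]), 0.84, array([ 0.5857, -0.0046,  0.105 ]))]
w1 [36.9 24.6 27.9] [313. 307.]
w2 [37.2 24.  27.1] [312. 310.]
w3 [37.  24.  27.9] [310. 309.]
w4 [36.7 24.  27.7] [310. 309.]
w6 [38.2 23.8 27.6] [310. 309.]
w10 [51.4 24.1 27.2] [308. 307.]
w11 [49.9 24.1 28. ] [301. 302.]
```

```bash
python3 - <<'E'
from m import *
p=viewer.camera("wrist"); T=toolT()
S=dict(w3=(mk([.5892,-.0477,.1499],100.8),101),w6=(mk([.5891,-.0489,.1496],100.8),101),w11=(T,41))
for k,(A,y) in S.items():
    g=cv2.cvtColor(rect(p,cv2.imread(f"pics/{k}.png"),A,(.585,-.006),.119),cv2.COLOR_BGR2GRAY)
    L=cv2.createLineSegmentDetector().detect(cv2.GaussianBlur(g,(0,0),3))[0][:,0]
    P=lambda c,r:np.array([(300-r)*.1,(300-c)*.1]) # mm world rel (.585,-.006)
    for s in L:
        a,b=P(*s[:2]),P(*s[2:]); d=b-a; l=np.hypot(*d); an=np.degrees(np.arctan2(d[1],d[0]))%180
        dev=(an-y+90)%180-90
        if l>7 and abs(dev)<14:
            u=np.array([np.cos(np.radians(an)),np.sin(np.radians(an))]); n=np.array([-u[1],u[0]])
            m=(a+b)/2; print(k,"ang %.1f len %.1f normal-off %.1f along %.1f..%.1f"%(an,l,m@n,*sorted([a@u,b@u])))
E
```

```text
w3 ang 102.3 len 8.8 normal-off -16.1 along -27.1..-18.2
w3 ang 101.6 len 8.4 normal-off -13.8 along -3.4..5.1
w3 ang 102.2 len 9.7 normal-off -13.9 along 4.9..14.6
w3 ang 101.6 len 26.4 normal-off 15.6 along -9.2..17.3
w3 ang 101.3 len 9.2 normal-off -12.2 along -8.3..0.9
w3 ang 101.9 len 11.6 normal-off -12.1 along 1.0..12.6
w3 ang 98.6 len 10.8 normal-off -10.9 along -7.5..3.3
w3 ang 99.7 len 7.2 normal-off -12.6 along -16.8..-9.5
w3 ang 101.7 len 25.3 normal-off 16.6 along -8.9..16.4
w3 ang 101.9 len 9.9 normal-off -11.2 along 6.1..16.0
w6 ang 101.5 len 13.6 normal-off -12.5 along -1.7..11.9
w6 ang 101.4 len 8.9 normal-off -15.2 along -26.4..-17.5
w6 ang 102.9 len 7.7 normal-off -12.4 along -9.7..-2.0
w6 ang 102.7 len 8.0 normal-off -10.9 along 5.9..13.9
w6 ang 101.0 len 9.3 normal-off -11.0 along -13.8..-4.5
w6 ang 97.0 len 7.9 normal-off 11.6 along -6.4..1.5
w6 ang 102.0 len 9.6 normal-off -9.9 along 6.8..16.3
w11 ang 41.8 len 12.5 normal-off -8.0 along -36.2..-23.6
w11 ang 40.7 len 8.7 normal-off -17.2 along -24.4..-15.7
w11 ang 41.1 len 8.1 normal-off 10.8 along 10.9..19.0
```

```bash
python3 - <<'E'
from m import *
p=viewer.camera("wrist"); T=toolT()
# profiles across the jaws in the wrench frame (plane z=.119)
for k,A,y in [("w3",mk([.5892,-.0477,.1499],100.8),101.6),("w4",mk([.5893,-.0501,.1503],100.8),101.6),("w6",mk([.5891,-.0489,.1496],100.8),101.6),("w11",T,41.2)]:
    g=cv2.cvtColor(rect(p,cv2.imread(f"pics/{k}.png"),A,(.585,-.006),.119),cv2.COLOR_BGR2GRAY)
    t=np.radians(y); u=np.array([np.cos(t),np.sin(t)]); n=np.array([-u[1],u[0]])
    for lo,hi in [(11.5,14),(-13,-10.5)]:
        row=[]
        for v in np.arange(-18,19,.5):
            q=[ (s*u+v*n) for s in np.arange(lo,hi,.25)]
            row.append(int(np.mean([g[int(300-10*a[0]),int(300-10*a[1])] for a in q])))
        print(k,lo,row)
# nut and jaw angles in w8,w9
for k,A in [("w8",mk([.53495,-.12244,.13175],57.7)),("w9",mk([.47593,-.07127,.13154],23.9))]:
    im=rect(p,cv2.imread(f"pics/{k}.png"),A,(.57,-.02),.117,n=700); g=cv2.cvtColor(im,cv2.COLOR_BGR2GRAY)
    m=cv2.dilate(cv2.inRange(cv2.cvtColor(im,cv2.COLOR_BGR2HSV),(18,90,90),(35,255,255)),np.ones((9,9)))
    for s in cv2.createLineSegmentDetector().detect(cv2.GaussianBlur(g,(0,0),2.5))[0][:,0]:
        l=np.hypot(s[2]-s[0],s[3]-s[1])*.1; an=np.degrees(np.arctan2(-(s[2]-s[0]),-(s[3]-s[1])))%180
        c=m[min(699,int((s[1]+s[3])/2)),min(699,int((s[0]+s[2])/2))]>0
        if l>(5 if c else 12): print(k,"nut" if c else "   ","ang %.1f mod60 %.1f mod90 %.1f len %.1f at %s"%(an,an%60,an%90,l,np.round((s[:2]+s[2:])/2)))
E
```

```text
w3 11.5 [232, 233, 232, 233, 233, 234, 235, 239, 230, 170, 152, 173, 126, 82, 111, 132, 119, 169, 197, 221, 221, 236, 234, 234, 234, 233, 233, 233, 233, 234, 232, 225, 209, 199, 191, 180, 169, 162, 159, 144, 141, 134, 138, 166, 192, 196, 194, 211, 229, 230, 230, 229, 228, 228, 227, 227, 227, 226, 226, 226, 226, 226, 226, 225, 225, 225, 228, 213, 138, 147, 189, 193, 212, 220]
w3 -13 [222, 221, 221, 221, 223, 225, 226, 228, 219, 175, 175, 180, 121, 96, 115, 127, 124, 129, 134, 161, 209, 223, 222, 222, 222, 220, 216, 210, 204, 194, 190, 192, 189, 188, 185, 185, 188, 191, 197, 199, 201, 198, 194, 190, 183, 182, 181, 150, 128, 124, 135, 141, 145, 145, 137, 124, 126, 125, 125, 125, 123, 122, 122, 122, 123, 124, 124, 112, 104, 117, 119, 116, 122, 123]
w4 11.5 [233, 233, 233, 232, 233, 234, 235, 241, 230, 169, 150, 179, 126, 85, 110, 127, 127, 126, 202, 196, 222, 240, 235, 235, 234, 234, 234, 234, 234, 235, 234, 230, 222, 206, 199, 186, 180, 169, 165, 160, 149, 145, 136, 160, 198, 203, 200, 220, 231, 230, 230, 229, 229, 229, 229, 228, 228, 228, 227, 227, 227, 226, 227, 227, 229, 168, 136, 18
[... 3096 characters left out ...]
t [294. 541.]
w9     ang 40.3 mod60 40.3 mod90 40.3 len 19.6 at [470. 386.]
w9 nut ang 101.0 mod60 41.0 mod90 11.0 len 5.2 at [234. 279.]
w9     ang 130.8 mod60 10.8 mod90 40.8 len 12.8 at [186. 517.]
w9     ang 130.1 mod60 10.1 mod90 40.1 len 13.5 at [147. 429.]
w9     ang 39.7 mod60 39.7 mod90 39.7 len 12.9 at [157. 333.]
w9 nut ang 111.8 mod60 51.8 mod90 21.8 len 12.2 at [253. 304.]
w9     ang 156.6 mod60 36.6 mod90 66.6 len 12.5 at [573. 508.]
w9 nut ang 169.7 mod60 49.7 mod90 79.7 len 7.6 at [315. 244.]
w9 nut ang 170.8 mod60 50.8 mod90 80.8 len 7.4 at [335. 236.]
w9 nut ang 111.6 mod60 51.6 mod90 21.6 len 8.5 at [238. 331.]
w9     ang 130.1 mod60 10.1 mod90 40.1 len 23.1 at [315. 384.]
```

```bash
python3 -c "
from workcell import bot
print(bot.job_done())"
```

```text
the job is handed in; nothing more can be done
None
```

I handed the job in with the worm rolled until it stalled on the nut (jaw gap about 24.5 mm by camera) and the nut turned about 47° clockwise until it stopped turning. The wrench was left lying round the nut. The hand-in gave no verdict. By mistake I viewed 11 pictures, one over the limit of 10. After the nut stopped turning I kept pushing, and the wrench slipped about 10° round it.

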